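# Post the blue tile through the dust flap

### The job

Take the blue ceramic tile out of its wooden stand and push it, edge first and still held in the gripper, down through the yellow sprung flap in the top of the green box; once the tile has opened the flap, let go so that it drops inside and the flap springs shut. Leave the white tile standing in its own stand.

Things in the scene. Friction and masses are not known exactly. Their poses are not given: they have to be found in the camera images.
- blue_tile: Square ceramic tile, glazed blue, 100 x 100 mm and 8 mm thick, about 190 g. At the start it stands on edge in a slot (14 mm wide, 104 mm long, 15 mm deep) of a fixed wooden stand 60 x 130 mm and 30 mm high, so its lower edge is 15 mm and its upper edge 115 mm above the bench and its upper 85 mm are free to grip across the thickness. Origin at the centre of the tile; x is across the 8 mm thickness, y along the horizontal edge, z up along the other edge.
- white_tile: The bystander: a tile of the same size in white, standing in an identical wooden stand. Same origin and axes as the blue tile. It must stay there.
- slot (a point): Centre of the mouth in the flat top of the green sheet-metal box, at the height of the top face. The box is fixed to the bench, closed all round, 180 mm (x) x 200 mm (y) x 180 mm high, walls 4 mm; the mouth is a straight rectangle 44 mm (x) x 125 mm (y), in the middle of the top, its rim marked by a thin bright steel frame. x is across the mouth, y along its length, z up.
- flap (a joint): The yellow flap that fills the mouth, 42 x 122 mm, 3 mm thick, hinged along the long edge of the mouth on the +x side of slot. 0 = shut (level, 1 mm below the top face), grows as it swings down into the box, up to 1.5 rad. A light spring (about 0.008 N m when shut, 0.02 N m at 1 rad) shuts it again; a tile pushed down on it by its lower edge opens it, and a tile let go with its lower edge about 50 mm below the top face slides past the flap and falls in.
Not all that is in view belongs to the job. Leave any orange look-alike of the blue_tile alone.

How it is judged (in metres and radians):
On the way, in this order (a step that is already met when the one before it is completed fails the run):
1. the blue tile is lifted clear of its stand in the gripper (height (world z) of blue_tile above 0.11 m and contact force between the fingers and blue_tile above 0.5 N), for 0.1 s.
2. the blue tile, still held in the gripper, has pushed the flap open (value of joint flap above 0.45 rad and z of blue_tile in the frame of slot below 0.042 m and horizontal distance between blue_tile and slot below 0.04 m and contact force between the fingers and blue_tile above 0.5 N), for 0.1 s.
At the end, for the whole second after the job is handed in: The blue tile lies at rest inside the green box (its centre more than 100 mm below the box's top face and within its walls), the flap is shut again to within 0.1 rad, and the white tile still stands in its stand, within 20 mm of where it was and less than 0.2 rad from upright (z of blue_tile in the frame of slot below -0.1 m and x of blue_tile in the frame of slot between -0.09 and 0.09 m and y of blue_tile in the frame of slot between -0.1 and 0.1 m and linear speed of blue_tile below 0.03 m/s and value of joint flap below 0.1 rad and distance of white_tile from where it was at the start of the episode below 0.02 m and angle between white_tile's own z axis and vertical below 0.2 rad); the robot touches nothing.
It fails at once if the white tile is pulled out, knocked over or shifted by more than 20 mm (distance of white_tile from where it was at the start of the episode above 0.02 m or angle between white_tile's own z axis and vertical above 0.3 rad).
It also fails if it takes over 48 s, if anything falls off the work surface, if the arm or the gripper's body presses on something with over 40 N, if the wrist force passes 120 N, or if a joint passes its speed limit or range.

### The arm

A 7-joint arm with a two-finger parallel gripper is mounted at the origin on the work surface. World frame = base frame: x ahead of the robot, y to its left, z up, the work surface at z = 0. Lengths are in mm, angles in rad, forces in N, time in s.
With the tool pointing down it reaches from about 425 to 875 mm from the base axis. Payload 4.7 kg.
Tool frame: the origin (TCP) lies on the front face of the gripper's body, between the roots of the fingers; the fingertips stand 70 mm ahead of it and the grasp point (between the pads) lies 51 mm ahead of it (manip.finger_overhang is the z of the fingertips in the tool frame, in mm); z points along the fingers, y is the direction in which the jaws open and shut (so a half turn about z gives the same grasp; the last joint's range is limited). The gripper opens to 87 mm and grips with 3 to 60 N. Pads are 19 mm wide; open, the fingers measure 117 mm over their backs; the gripper's body (75 mm by 190 mm) begins 51 mm behind the grasp point.
Start: joints at [1.355, 0.321, -0.07, 1.45, 0.023, 1.371, -0.057], TCP at [148.038, -632.932, 292.287] pointing down, gripper open.
Joint ranges: [-2.86, 2.86], [-0.3, 2.09], [-1.38, 1.24], [0.06, 2.45], [-1.56, 4.7], [0.09, 2.05], [-2.69, 2.69]. Speed limits (rad/s): [2.57, 2.57, 3.14, 3.14, 3.14, 3.14, 3.14].

### API

Orientations are given as a rotation vector (axis times angle).
In Python, from cell import manip gives the robot as it stands.
- The arm moves only by the tool step_arm, never from a script. Its arguments are lists of equal length, an entry for each row: "travel": the shift along the tool's x, y, z normalised to -1 to 1, where 1 is 500 mm, a list of three; "twist": the turn, a rotation vector about the tool's x, y, z normalised to -1 to 1, where 1 is 90 degrees, a list of three. A call has 1 to 8 rows; each row is the pose to reach, as a shift and turn from the pose commanded when the call began, along the tool's axes at that moment; what a row does not reach only later rows make up. A row lasts 1/12 s, in which the tool goes at most 41.7 mm and 7.16 degrees, less where a joint would pass 70% of its speed; a pose out of reach is approached as far as the arm can. A call with a number of a shift or a turn outside -1 to 1 is refused whole. A call with a gripper value outside its range is refused whole. "jaw" is the opening, from 0 (shut) to 1 (fully open), set as the call begins (left out, the last holds). The fingers move at their own pace and stop on an object; the grip force is fixed at half the most. Time passes only in rows, so rows that repeat a pose let the fingers close. It gives the time, the measured TCP pose, the force and the opening at its end, in the units of the state.
- manip.observe(): the state, without advancing time (a new reading comes with each control period).
- manip.read_camera(name): name is "scene" or "top"; returns a dict with "color" (384x512x3 uint8, blue, green, red), "fx", "fy", "cx", "cy" (pixels), "D" ([k1, k2, p1, p2, k3] as OpenCV has them; the pictures are not rectified), "R" (3x3) and "t" (3): a world point X has camera coordinates R X + t. Camera axes: x right, y down, z forward; pixel columns grow to the right and rows downward; lengths in mm; the calibration is good to about 2 mm. A picture is of the moment at which its call begins. There is no depth.
- manip.hand_in(): hands the job in, once; it reports no verdict.
Trained networks look in the newest picture that a camera, given by its name, has taken for a name from the list of things; names that differ only in an ending like _2 or _b are one class to them, and where a whole thing is asked for, a point or a joint stands for the part that bears it (a point fixed in the world has none). Each returns a list of dicts, best first, with "score" (0 to 1); they miss things now and then, are a little off and sometimes report something else, mostly with a low value. They report only what shows in the picture. A call takes as long as a camera call. They do not tell look-alikes from the thing itself.
- manip.recognise(camera, thing): "at" ([x, y, z] in mm, in world coordinates, good to about 4 mm: the middle of the surface that is visible of it).
The state is a dict: "t": time; "joint_positions": joint angles; "dq": joint speeds; "tau": joint torques, N m; "position": TCP position; "tcp_rot": TCP orientation; "contact_force": force on the tool from outside, world axes, zero at the start; "moment": the same for the moment, N m; "grip_width": finger opening in mm.
Only numpy, scipy, OpenCV 4.12 (cv2) and the standard library are available. Lean on these libraries where they do the work, as an engineer would, in place of code of your own. Each camera call takes 0.05 s, during which the arm holds its last target. There are 200 camera calls.

## Working session

There is one attempt and no reset: what is moved stays moved. The work goes in short steps, Python scripts to look and compute and a tool call to move; the robot and the scene stay as the last step left them, time stands still between calls to the robot, and variables do not carry over. Pictures are saved under pics/ and viewed, about 8 in all and at most 12, crops included, and the job is handed in when it is done.

Besides the shell and the picture viewer there is one more tool, called after ">>>" as name(argument=value, ...) on one line, values as JSON. step_arm: Moves the arm, as the interface text tells. Scaled input: -1 to 1 covers 500 mm each way for a shift and 90 degrees each way for a turn. Its arguments: {"type":"object","properties":{"travel":{"type":"array"},"twist":{"type":"array"},"jaw":{"type":"number"}},"required":["travel","twist"]}

```bash
mkdir -p pics; ls
python3 - <<'E'
from cell import manip
import cv2
for c in ("scene","top"):
    r=manip.read_camera(c); cv2.imwrite(f"pics/{c}0.png",r["color"])
    print(c,r["fx"],r["cx"],r["cy"],r["D"],r["R"],r["t"])
    for n in("blue_tile","white_tile","slot","flap"):
        try: print(n,manip.recognise(c,n))
        except Exception as e: print(n,e)
s=manip.observe(); print(s["t"],s["position"],s["tcp_rot"],s["grip_width"])
a=cv2.imread("pics/scene0.png");b=cv2.imread("pics/top0.png")
E
```

```text
pics
scene 403.72265521466386 252.98818913354708 190.6458058689101 [-0.09037318  0.          0.          0.          0.        ] [[ 0.19436955  0.98077642 -0.01726532]
 [ 0.6788272  -0.1471935  -0.71939399]
 [-0.708106    0.12810811 -0.69438765]] [ -48.386888   -252.71022245 1309.84461558]
blue_tile [{'at': [528.2, -101.9, 78.5], 'score': 0.91}, {'at': [500.5, 53.0, 58.0], 'score': 0.9}, {'at': [663.5, -13.5, 67.5], 'score': 0.87}, {'at': [617.6, -233.7, 63.0], 'score': 0.87}, {'at': [405.0, -98.1, 68.6], 'score': 0.55}]
white_tile [{'at': [460.1, -343.9, 75.1], 'score': 0.94}, {'at': [592.0, 220.6, 155.7], 'score': 0.52}]
slot []
flap [{'at': [540.4, 249.0, 176.8], 'score': 0.59}]
top 483.4949685162407 245.4805114574915 197.16749820992095 [-0.0422695  0.         0.         0.         0.       ] [[ 0.02551681 -0.9992951   0.02753547]
 [-0.98004903 -0.03043746 -0.19641145]
 [ 0.19711111 -0.02197432 -0.98013486]] [ -76.13503869  554.95866306 1034.82711696]
blue_tile [{'at': [488.3, 57.3, 79.8], 'score': 0.92}, {'at': [520.9, -99.1, 97.6], 'score': 0.85}, {'at': [647.4, -6.9, 69.2], 'score': 0.75}, {'at': [383.2, -95.3, 100.9], 'score': 0.67}, {'at': [611.1, -230.4, 65.9], 'score': 0.56}]
white_tile [{'at': [448.9, -326.6, 110.1], 'score': 0.6}]
slot [{'at': [529.8, 236.4, 181.6], 'score': 0.74}]
flap []
0.5 [ 148.02522052 -632.92350119  292.24570916] [ 3.12085065e+00  3.60160436e-01 -8.45798878e-05] 86.96009376271346
```

View pics/scene0.png

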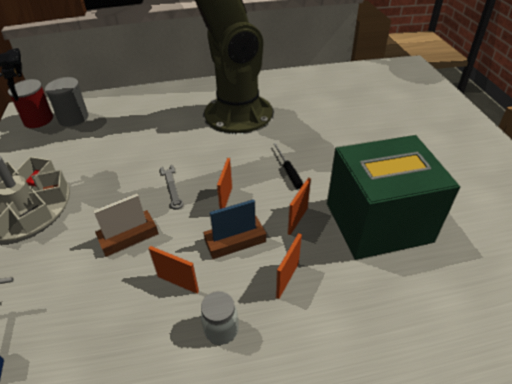

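View pics/top0.png

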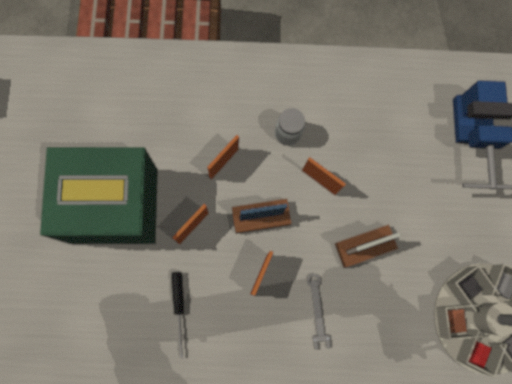

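The scene view shows a blue tile in its stand at about (234,220), and the white tile at (120,217). The orange look-alikes are at (225,183), (299,206), (289,266) and (174,269), and the green box's yellow flap is at (395,166). In the top view the blue tile is at (263,212) and the flap at (92,190). Only the blue tile standing in a wooden stand fits the description, so I'll confirm it in a crop.

Run:
```python
import cv2,numpy as np
b=cv2.imread("pics/top0.png");a=cv2.imread("pics/scene0.png")
f=lambda im,x,y,w,h,s:cv2.convertScaleAbs(cv2.resize(im[y:y+h,x:x+w],None,fx=s,fy=s,interpolation=cv2.INTER_CUBIC),alpha=1.5)
A=f(b,223,187,80,58,5);B=f(b,50,165,80,50,5); C=f(a,195,190,80,58,5);D=f(a,350,140,80,50,5)
cv2.imwrite("pics/crop.png",np.vstack([np.hstack([A,C]),np.hstack([B,D])]))
```

```text
(no output)
```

View pics/crop.png

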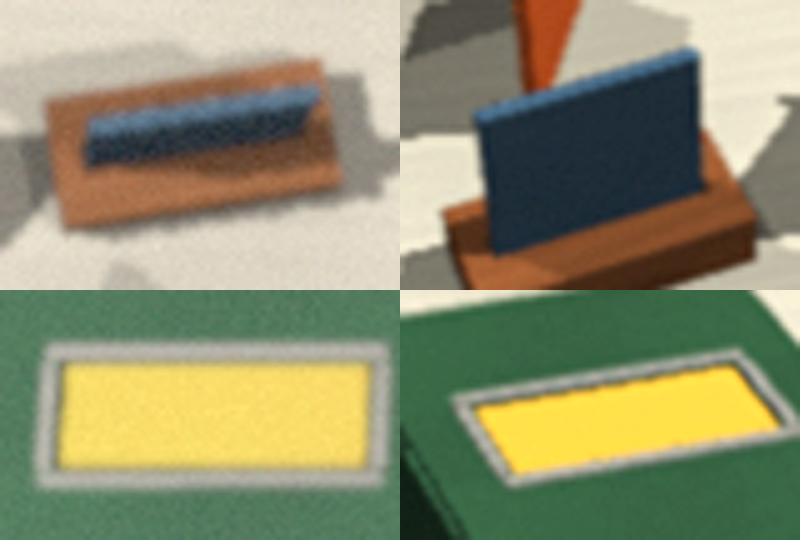

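The crop confirms it: a blue tile in a wooden stand (top-crop upper edge from about (90,125) to (320,94)), and the flap is a yellow rectangle in a steel frame. Next I compute the poses.

```bash
cat > h.py <<'E'
from cell import manip
import cv2,numpy as np
from scipy.spatial.transform import Rotation as Ro
def w(r,px,z):
    K=np.array([[r["fx"],0,r["cx"]],[0,r["fy"],r["cy"]],[0,0,1]])
    u=cv2.undistortPoints(np.array(px,float).reshape(-1,1,2),K,np.array(r["D"]))[:,0]
    d=np.c_[u,np.ones(len(u))]@r["R"]; c=-r["R"].T@r["t"]
    return c+d*((z-c[2])/d[:,2])[:,None]
def rect(r,mask,z):
    c=max(cv2.findContours(mask,cv2.RETR_EXTERNAL,cv2.CHAIN_APPROX_NONE)[0],key=cv2.contourArea)
    P=w(r,c[:,0],z); (cx,cy),wh,a=cv2.minAreaRect(P[:,:2].astype(np.float32)); return (cx,cy),wh,a
def go(x,y,z,yaw):  # yaw: direction of tool y(jaw) in world; tool down
    s=manip.observe(); R=Ro.from_rotvec(s["tcp_rot"])
    ty=np.array([np.cos(yaw),np.sin(yaw),0]); tz=np.array([0,0,-1]); T=np.c_[np.cross(ty,tz),ty,tz]
    d=R.inv().apply(np.array([x,y,z])-s["position"])
    tw=(R.inv()*Ro.from_matrix(T)).as_rotvec()
    print("t",s["t"],"travel",(d/500).round(4),"twist",(tw/(np.pi/2)).round(4),s["joint_positions"])
E
python3 - <<'E'
from h import *
f=lambda x,y,x0,y0:((x+.5)/5-.5+x0,(y+.5)/5-.5+y0)
for c in("scene","top"):
    r=manip.read_camera(c);im=r["color"];h=cv2.cvtColor(im,cv2.COLOR_BGR2HSV)
    m=cv2.inRange(h,(20,120,90),(35,255,255)); m[:120]=0; print(c,"flap",rect(r,m,179))
    if c=="top": P=w(r,[f(90,126,223,187),f(320,94,223,187)],115); Q=w(r,[f(*p,223,187) for p in[(45,101),(322,60),(342,185),(65,228)]],30);print("stand",Q.mean(0),Q.round(0).tolist())
    else: P=w(r,[f(484,116,115,190),f(690,57,115,190)],115)
    d=P[1]-P[0];print("tile",P.round(1).tolist(),P.mean(0),np.hypot(*d[:2]),np.degrees(np.arctan2(d[1],d[0])))
    if c=="top":
        F=w(r,[f(x,y-290,50,165) for x,y in[(44,344),(390,344),(385,488),(37,488)]],180);print("frame",F.mean(0),F.round(0).tolist())
E
```

```text
scene flap ((536.572509765625, 250.13858032226562), (43.22937774658203, 123.79744720458984), 2.0516278743743896)
tile [[531.1, -141.8, 115.0], [515.4, -51.6, 115.0]] [523.21992379 -96.69835638 115.        ] 91.50502283892327 99.85631276350605
top flap ((538.35986328125, 248.08982849121094), (38.77494430541992, 121.5743637084961), 1.7787035703659058)
stand [520.98935855 -98.61912474  30.        ] [[539.0, -30.0, 30.0], [562.0, -157.0, 30.0], [504.0, -167.0, 30.0], [480.0, -41.0, 30.0]]
tile [[513.1, -49.6, 115.0], [529.9, -147.2, 115.0]] [521.49875267 -98.36454738 115.        ] 99.01910752578026 -80.25107152280253
frame [537.64285267 247.70245451 180.        ] [[565.0, 318.0, 180.0], [569.0, 180.0, 180.0], [510.0, 177.0, 180.0], [506.0, 315.0, 180.0]]
```

Run:
```python
from h import *
for y in(10,190): go(521.5,-98.5,290,np.radians(y))
```

```text
t 0.6 travel [ 0.9708 -0.8706  0.0045] twist [ 0.000e+00  1.000e-04 -9.648e-01] [ 1.35510153  0.32096487 -0.07010704  1.45050306  0.02259865  1.3708087
 -0.05691277]
t 0.6 travel [ 0.9708 -0.8706  0.0045] twist [ 1.0000e-04 -0.0000e+00  1.0352e+00] [ 1.35510153  0.32096487 -0.07010704  1.45050306  0.02259865  1.3708087
 -0.05691277]
```

>>> step_arm(travel=[[0.971,-0.871,0],[0.971,-0.871,0],[0.971,-0.871,0],[0.971,-0.871,0],[0.971,-0.871,0],[0.971,-0.871,0],[0.971,-0.871,0],[0.971,-0.871,0]], twist=[[0,0,-0.965],[0,0,-0.965],[0,0,-0.965],[0,0,-0.965],[0,0,-0.965],[0,0,-0.965],[0,0,-0.965],[0,0,-0.965]], jaw=1)

```text
t: 1.27
position: [339.7, -357.9, 292.6]
tcp_rot: [2.56, 1.819, -0.001]
contact_force: [0.3, -0.6, 0.7]
grip_width: 87.0
```

Run:
```python
from h import *
go(521.5,-98.5,290,np.radians(10))
```

```text
t 1.2667 travel [0.6094 0.1727 0.0048] twist [ 2.000e-04  7.000e-04 -3.244e-01] [ 1.12735284e+00  1.45569881e-03 -3.68401189e-01  1.81693918e+00
  1.13986447e-03  1.32236119e+00  4.23602792e-01]
```

>>> step_arm(travel=[[0.609,0.173,0.005],[0.609,0.173,0.005],[0.609,0.173,0.005],[0.609,0.173,0.005],[0.609,0.173,0.005],[0.609,0.173,0.005],[0.609,0.173,0.005],[0.609,0.173,0.005]], twist=[[0,0,-0.324],[0,0,-0.324],[0,0,-0.324],[0,0,-0.324],[0,0,-0.324],[0,0,-0.324],[0,0,-0.324],[0,0,-0.324]])

```text
t: 1.93
position: [524.2, -96.6, 290.4]
tcp_rot: [2.021, 2.404, 0.004]
contact_force: [0.3, 0.4, 0.6]
grip_width: 86.8
```

Run:
```python
from h import *
go(521.5,-98.5,200,np.radians(10))
```

```text
t 1.9333 travel [-0.0029 -0.0065  0.1808] twist [ 0.0016 -0.0006 -0.0011] [ 0.77640177  0.11694538 -0.68729021  1.72487853  0.07471842  1.32467574
  0.24714347]
```

>>> step_arm(travel=[[-0.003,-0.006,0.08],[-0.003,-0.006,0.16],[-0.003,-0.006,0.18],[-0.003,-0.006,0.18]], twist=[[0,0,0],[0,0,0],[0,0,0],[0,0,0]])

```text
t: 2.27
position: [517.4, -103.4, 196.8]
tcp_rot: [-2.023, -2.395, 0.004]
contact_force: [0.4, 0.6, 0.2]
grip_width: 87.1
```

Run:
```python
from h import *
go(521.5,-98.5,144,np.radians(10))
a=manip.read_camera("scene")["color"];b=manip.read_camera("top")["color"]
f=lambda im,x,y:cv2.convertScaleAbs(cv2.resize(im[y:y+120,x:x+100],None,fx=4,fy=4,interpolation=cv2.INTER_CUBIC),alpha=1.4)
cv2.imwrite("pics/pre.png",np.hstack([f(a,185,140),f(b,213,150)]))
```

```text
t 2.2667 travel [0.008  0.0104 0.1056] twist [-0.0038 -0.002  -0.0042] [ 0.76460133  0.19135707 -0.6756406   1.84927703  0.1289952   1.15207982
  0.21240863]
```

View pics/pre.png

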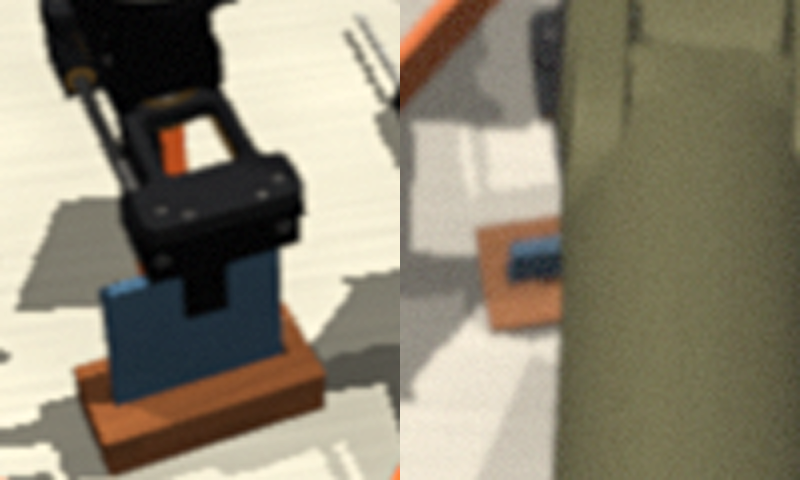

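The gripper sits squarely over the tile, with the front finger at about (205,290) in the left panel and the tile edge below it. I go down and let the arm settle before closing.

>>> step_arm(travel=[[0,0,0.04],[0,0,0.07],[0,0,0.08],[0,0,0.08],[0,0,0.08],[0,0,0.08]], twist=[[0,0,0],[0,0,0],[0,0,0],[0,0,0],[0,0,0],[0,0,0]])

```text
t: 2.87
position: [520.7, -104.0, 161.6]
tcp_rot: [2.026, 2.397, 0.002]
contact_force: [-0.0, -0.4, -0.9]
grip_width: 86.9
```

Run:
```python
from h import *
go(521.5,-98.5,144,np.radians(10))
```

```text
t 2.8667 travel [0.0105 0.0033 0.0351] twist [ 0.0016  0.0009 -0.0044] [ 0.75049576  0.23413618 -0.66938906  1.88372525  0.16519117  1.07584285
  0.18350417]
```

>>> step_arm(travel=[[0.01,0.003,0.02],[0.01,0.003,0.035],[0.01,0.003,0.035],[0.01,0.003,0.035],[0.01,0.003,0.035]], twist=[[0,0,-0.004],[0,0,-0.004],[0,0,-0.004],[0,0,-0.004],[0,0,-0.004]])

```text
t: 3.28
position: [520.2, -98.4, 142.0]
tcp_rot: [-2.019, -2.406, 0.0]
contact_force: [0.1, -0.0, -0.5]
grip_width: 87.0
```

>>> step_arm(travel=[[0,0,0],[0,0,0],[0,0,0],[0,0,0],[0,0,0],[0,0,0],[0,0,0],[0,0,0]], twist=[[0,0,0],[0,0,0],[0,0,0],[0,0,0],[0,0,0],[0,0,0],[0,0,0],[0,0,0]], jaw=0)

```text
t: 3.95
position: [520.2, -98.4, 142.2]
tcp_rot: [2.02, 2.406, -0.0]
contact_force: [-0.6, 0.0, 0.6]
grip_width: 41.5
```

>>> step_arm(travel=[[0,0,0],[0,0,0],[0,0,0],[0,0,0],[0,0,0],[0,0,0],[0,0,0],[0,0,0]], twist=[[0,0,0],[0,0,0],[0,0,0],[0,0,0],[0,0,0],[0,0,0],[0,0,0],[0,0,0]])

```text
t: 4.62
position: [520.3, -98.5, 142.3]
tcp_rot: [2.02, 2.406, 0.0]
contact_force: [1.2, -0.3, -0.5]
grip_width: 7.8
```

>>> step_arm(travel=[[0,0,0],[0,0,0],[0,0,0]], twist=[[0,0,0],[0,0,0],[0,0,0]])

```text
t: 4.87
position: [520.3, -98.4, 142.3]
tcp_rot: [2.02, 2.406, 0.0]
contact_force: [0.9, 0.3, 0.8]
grip_width: 7.8
```

Gripped at 7.8 mm. I lift straight up.

>>> step_arm(travel=[[0,0,-0.03],[0,0,-0.07],[0,0,-0.13],[0,0,-0.2],[0,0,-0.27],[0,0,-0.34],[0,0,-0.4],[0,0,-0.4]], twist=[[0,0,0],[0,0,0],[0,0,0],[0,0,0],[0,0,0],[0,0,0],[0,0,0],[0,0,0]])

```text
t: 5.53
position: [522.5, -98.3, 348.6]
tcp_rot: [2.014, 2.399, 0.006]
contact_force: [0.1, 0.5, -0.9]
grip_width: 7.6
```

Run:
```python
from h import *
s=manip.observe();print(s["position"],s["grip_width"],s["contact_force"])
go(537.5,248.5,342,np.radians(1.9))
```

```text
[522.51531051 -98.33615371 348.61936503] 7.585932429214614 [ 0.08399323  0.54836505 -0.94992498]
t 5.5333 travel [0.678  0.1497 0.0112] twist [0.0058 0.0028 0.0899] [ 0.78975667  0.07806793 -0.68705245  1.64299722  0.05236381  1.42849156
  0.27160153]
```

>>> step_arm(travel=[[0.05,0.011,0],[0.12,0.026,0],[0.2,0.044,0],[0.28,0.062,0],[0.36,0.08,0],[0.44,0.097,0],[0.5,0.11,0],[0.53,0.117,0]], twist=[[0,0,0.09],[0,0,0.09],[0,0,0.09],[0,0,0.09],[0,0,0.09],[0,0,0.09],[0,0,0.09],[0,0,0.09]])

```text
t: 6.2
position: [530.1, 178.2, 341.4]
tcp_rot: [-2.175, -2.263, -0.001]
contact_force: [-0.5, 0.3, -0.7]
grip_width: 8.1
```

>>> step_arm(travel=[[0.05,0,0],[0.1,0,0],[0.14,0,0],[0.145,0,0],[0.145,0,0],[0.145,0,0],[0.145,0,0]], twist=[[0,0,0],[0,0,0],[0,0,0],[0,0,0],[0,0,0],[0,0,0],[0,0,0]])

```text
t: 6.78
position: [530.0, 243.4, 341.6]
tcp_rot: [2.187, 2.255, -0.002]
contact_force: [0.9, -0.8, -1.0]
grip_width: 8.1
```

Run:
```python
from h import *
go(537.5,248.5,342,np.radians(1.9))
a=manip.read_camera("scene");b=manip.read_camera("top")
f=lambda im,x,y:cv2.convertScaleAbs(cv2.resize(im[y:y+150,x:x+100],None,fx=4,fy=4,interpolation=cv2.INTER_CUBIC),alpha=1.4)
cv2.imwrite("pics/over.png",np.hstack([f(a["color"],340,60),f(b["color"],40,110)]))
```

```text
t 6.7833 travel [ 0.0096  0.0154 -0.0008] twist [-0.0004  0.0009 -0.0016] [ 0.29195209  0.26797814 -0.92205459  1.5218757   0.21482326  1.45930844
 -0.60636352]
```

View pics/over.png

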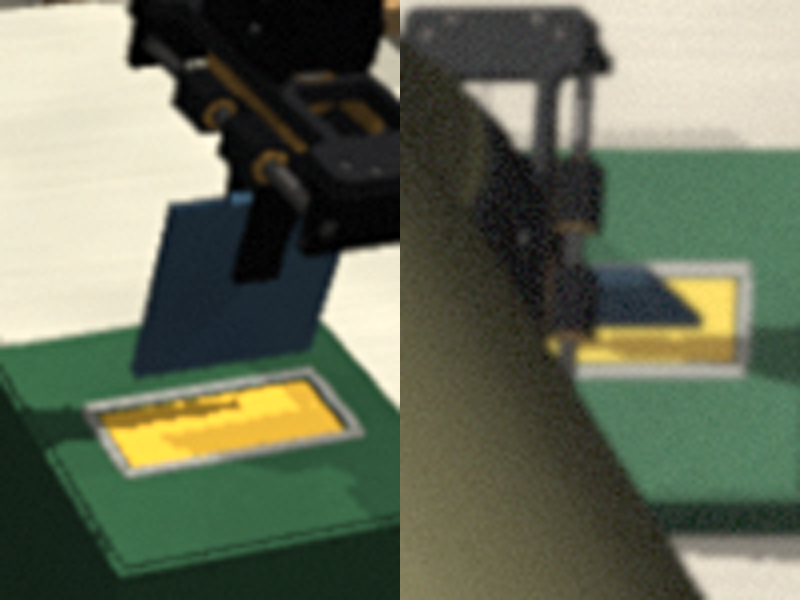

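The tile hangs upright above the mouth: its lower corners are at (133,374) and (312,352) in the left panel, and the frame is below. I use those corners to check the tile's offset in the hand.

Run:
```python
from h import *
r=manip.read_camera("scene")
f=lambda x,y:((x+.5)/4-.5+340,(y+.5)/4-.5+60)
P=w(r,[f(133,375),f(312,353)],214.3);d=P[1]-P[0]
print(P,P.mean(0),np.hypot(*d[:2]),np.degrees(np.arctan2(d[1],d[0])),manip.observe()["position"])
```

```text
[[530.57966245 195.5218773  214.3       ]
 [532.9444731  294.78906036 214.3       ]] [531.76206778 245.15546883 214.3       ] 99.29534713257736 88.63531891539905 [529.96435422 243.76675186 342.07325043]
```

>>> step_arm(travel=[[0.008,0.014,0],[0.008,0.014,0.03],[0.008,0.014,0.05],[0.008,0.014,0.05],[0.008,0.014,0.05],[0.008,0.014,0.05]], twist=[[0,0,0],[0,0,0],[0,0,0],[0,0,0],[0,0,0],[0,0,0]])

```text
t: 7.43
position: [536.5, 249.4, 317.5]
tcp_rot: [2.185, 2.258, 0.0]
contact_force: [-0.6, 1.0, -1.8]
grip_width: 7.5
```

Run:
```python
from h import *
go(537,247.5,257,np.radians(1.9))
```

```text
t 7.4333 travel [-0.0039  0.0008  0.121 ] twist [ 0.0001 -0.0001 -0.0002] [ 0.27274828  0.30040985 -0.91660707  1.54021846  0.23984476  1.41927386
 -0.62566335]
```

>>> step_arm(travel=[[-0.003,0,0.01],[-0.003,0,0.025],[-0.003,0,0.04],[-0.003,0,0.05],[-0.003,0,0.06],[-0.003,0,0.07],[-0.003,0,0.07],[-0.003,0,0.07]], twist=[[0,0,0],[0,0,0],[0,0,0],[0,0,0],[0,0,0],[0,0,0],[0,0,0],[0,0,0]])

```text
t: 8.1
position: [536.0, 247.8, 281.7]
tcp_rot: [-2.184, -2.257, 0.002]
contact_force: [-0.8, 0.1, -1.4]
grip_width: 8.0
```

>>> step_arm(travel=[[0,0.002,0.01],[0,0.002,0.02],[0,0.002,0.03],[0,0.002,0.04],[0,0.002,0.048],[0,0.002,0.048],[0,0.002,0.048],[0,0.002,0.048]], twist=[[0,0,0],[0,0,0],[0,0,0],[0,0,0],[0,0,0],[0,0,0],[0,0,0],[0,0,0]])

```text
t: 8.77
position: [537.3, 247.9, 258.1]
tcp_rot: [-2.184, -2.258, 0.001]
contact_force: [-1.0, 0.1, -2.3]
grip_width: 8.1
```

Run:
```python
from h import *
s=manip.observe();print(s["t"],s["position"],s["contact_force"],s["grip_width"])
a=manip.read_camera("scene")
cv2.imwrite("pics/in.png",cv2.convertScaleAbs(cv2.resize(a["color"][100:220,330:450],None,fx=4,fy=4,interpolation=cv2.INTER_CUBIC),alpha=1.4))
```

```text
8.7667 [537.28703203 247.89913738 258.09501525] [-1.0200188   0.14914458 -2.27000165] 8.067109129431659
```

View pics/in.png

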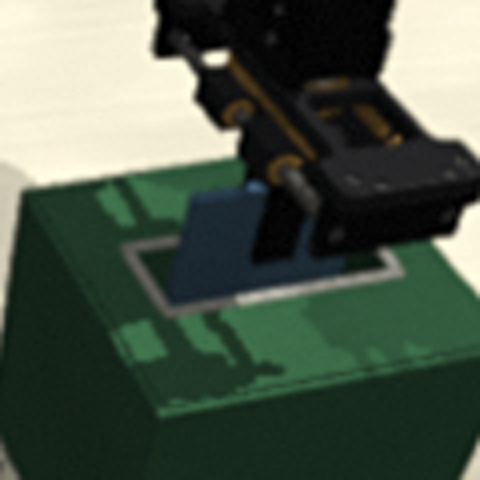

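The flap is open: no yellow shows and the tile stands in the mouth around (250,250). I go 2 mm deeper and release.

>>> step_arm(travel=[[0,0,0.004],[0,0,0.004]], twist=[[0,0,0],[0,0,0]])

```text
t: 8.98
position: [537.5, 248.0, 256.2]
tcp_rot: [2.184, 2.257, 0.001]
contact_force: [0.3, -0.2, -2.2]
grip_width: 7.8
```

>>> step_arm(travel=[[0,0,0],[0,0,0],[0,0,0],[0,0,0],[0,0,0],[0,0,0],[0,0,0],[0,0,0]], twist=[[0,0,0],[0,0,0],[0,0,0],[0,0,0],[0,0,0],[0,0,0],[0,0,0],[0,0,0]], jaw=0.6)

```text
t: 9.65
position: [537.5, 247.9, 256.2]
tcp_rot: [2.185, 2.258, -0.0]
contact_force: [-0.1, -0.4, -0.6]
grip_width: 49.3
```

>>> step_arm(travel=[[0,0,-0.05],[0,0,-0.12],[0,0,-0.2],[0,0,-0.26],[0,0,-0.3],[0,0,-0.3],[0,0,-0.3],[0,0,-0.3]], twist=[[0,0,0],[0,0,0],[0,0,0],[0,0,0],[0,0,0],[0,0,0],[0,0,0],[0,0,0]])

```text
t: 10.32
position: [537.2, 247.7, 405.2]
tcp_rot: [-2.184, -2.257, 0.002]
contact_force: [0.5, -0.3, -0.1]
grip_width: 52.0
```

Run:
```python
from h import *
s=manip.observe();print(s["t"],s["position"],s["contact_force"],s["grip_width"])
a=manip.read_camera("scene")
cv2.imwrite("pics/done.png",cv2.resize(a["color"],None,fx=1.5,fy=1.5))
for n in("blue_tile","white_tile"):print(manip.recognise("scene",n))
```

```text
10.3167 [537.22502859 247.67379606 405.17793295] [ 0.48133532 -0.2910334  -0.08146659] 51.9968491761349
[{'at': [619.6, -233.7, 62.9], 'score': 0.62}, {'at': [406.6, -98.9, 64.6], 'score': 0.62}, {'at': [663.1, -14.7, 68.9], 'score': 0.61}, {'at': [500.2, 56.9, 62.4], 'score': 0.6}]
[{'at': [463.6, -342.3, 75.2], 'score': 0.67}]
```

View pics/done.png

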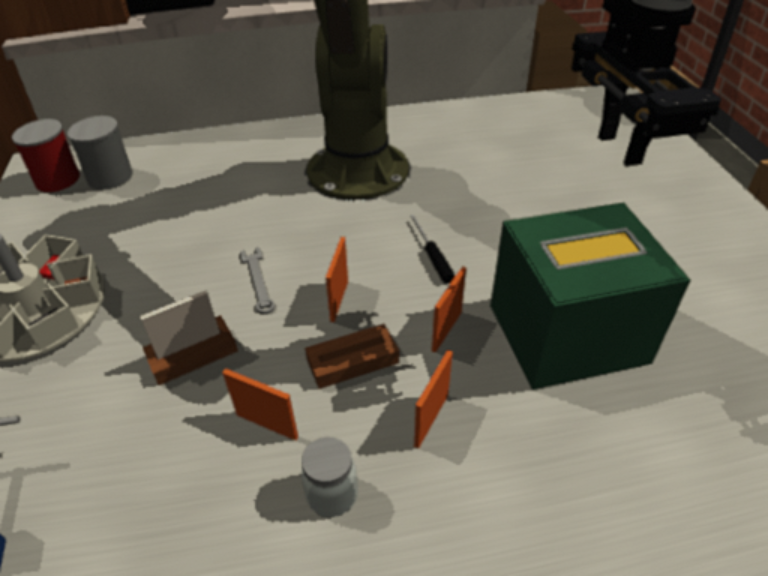

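The blue stand is empty at (352,353). The flap shows full yellow at (594,248), level in its frame, and the white tile is upright at (180,325). I let things settle briefly, check the flap outline and hand in.

>>> step_arm(travel=[[0,0,0],[0,0,0],[0,0,0],[0,0,0],[0,0,0],[0,0,0]], twist=[[0,0,0],[0,0,0],[0,0,0],[0,0,0],[0,0,0],[0,0,0]])

```text
t: 10.97
position: [537.4, 247.9, 406.2]
tcp_rot: [2.185, 2.258, -0.0]
contact_force: [0.8, -0.9, -0.1]
grip_width: 52.5
```

Run:
```python
from h import *
r=manip.read_camera("scene");h=cv2.cvtColor(r["color"],cv2.COLOR_BGR2HSV)
m=cv2.inRange(h,(18,120,90),(35,255,255)); m[:120]=0; print(rect(r,m,179))
print(manip.hand_in())
```

```text
((536.572509765625, 250.13858032226562), (43.22937774658203, 123.79744720458984), 2.0516278743743896)
the job is handed in; nothing more can be done
None
```

I took the blue tile from its stand and pushed it edge first through the yellow flap. I let go with its lower edge about 51 mm below the box top, and it dropped inside. I handed the job in at about 11 s of the 48 s allowed; handing in gives no verdict.

- **Flap:** its outline in the scene picture is the same as at the start, so it has shut again.
- **Blue tile:** it is out of sight and its stand is empty. I infer that it lies inside the box, because the closed box hides it.
- **White tile:** it still stands in its stand. The detector put it about 5 mm from its first reading, which is close to its own error of about 4 mm.
- **Robot:** it is clear above the box, touching nothing, and contact forces stayed under about 3 N at every reading.

No check failed. The two cameras differed by about 2 mm on where the mouth is, so I aimed between them.

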